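# Refit the drain-pump cover

### The arm

A 6-joint arm with a two-finger parallel gripper is mounted at the origin on the work surface. World frame = base frame: x ahead of the robot, y to its left, z up, the work surface at z = 0. Lengths are in m, angles in degrees, forces in N, time in s.
With the tool pointing down it reaches from about 0.375 to 0.9 m from the base axis. Payload 3.1 kg.
Tool frame: the origin (TCP) lies at the very end of the fingers, on their centre line; the grasp point (between the pads) lies 19 mm behind it; z points along the fingers, y is the line along which they close (so a half turn about z gives the same grasp; the last joint's range is limited). The gripper opens to 87 mm and grips with 3 to 60 N. Pads are 19 mm wide; open, the fingers measure 117 mm over their backs; the gripper's body (75 mm by 190 mm) begins 51 mm behind the grasp point.
Start: joints at [-78.409, 30.224, 82.088, -0, 67.689, -10.227], TCP at [0.232, -0.58, 0.223] pointing down, gripper open.
Joint ranges: [-176.69, 176.69], [-43.24, 126.21], [12.49, 139.97], [-82, 262], [0, 151.66], [-163.58, 163.58]. Speed limits (degrees/s): [159.86, 159.86, 180, 180, 180, 180].

### API

Orientations are given as a 3x3 rotation matrix whose columns are the frame's x, y, z axes.
In Python, from rig import bot gives the robot as it stands.
- The arm moves only by the tool move_arm, never from a script. Its argument "increments" is a list of rows, each an object with "xyz": the shift along the tool's x, y, z in mm, a list of three; "roll": the turn about the tool's z in rad; "grip": the opening in per cent of the stroke, from 0 (shut) to 100 (fully open). A call has 1 to 5 rows; each row shifts and turns the commanded pose from where the row before left it, along the tool's axes as they then stand; what a row does not reach is not made up. A row lasts 1/12 s, in which the tool goes at most 41.7 mm and 7.16 degrees, less where a joint would pass 70% of its speed; a pose out of reach is approached as far as the arm can. A call is refused whole if a number of a shift passes 41.7 or a number of a turn 0.125, either way. A call with a gripper value outside its range is refused whole. The fingers move at their own pace and stop on an object; the grip force is fixed at half the most. Time passes only in rows, so rows that do not move let the fingers close. It gives the time, the measured TCP pose, the force, the opening and the grip force at its end, in the units of the state.
- bot.read_state(): the state, without advancing time (a new reading comes with each control period).
- bot.capture(name): name is "scene" or "top" or "wrist"; returns (picture, depth): 400x640x3 uint8, red, green, blue; 400x640 float32, m along the optical axis (not along the pixel's ray), 0 where there is no reading.
- bot.camera_model(name): a dict with "intrinsics" (3x3 intrinsics, pixels), "D" ([k1, k2, p1, p2, k3] as OpenCV has them; the pictures are not rectified), "rvec" (rotation vector, rad) and "tvec" (3), from world to camera coordinates, as OpenCV has them; the wrist camera has in their place "tool_from_camera" (4x4, takes a point from camera to tool coordinates, whose origin is the TCP and whose axes are the flange's). Camera axes: x right, y down, z forward; pixel columns grow to the right and rows downward; lengths in m; the calibration is good to about 2 mm. A picture is of the moment at which its call begins: read the wrist's pose just before it. camera_model takes no time and is no camera call.
- bot.hand_in(): hands the job in; it is judged then, once.
Trained networks look in the newest picture that a camera, given by its name, has taken for a name from the list of things; names that differ only in an ending like _2 or _b are one class to them, and where a whole thing is asked for, a point or a joint stands for the part that bears it (a point fixed in the world has none). Each returns a list of dicts, best first, with "conf" (0 to 1); they miss things now and then, are a little off and sometimes report something else, mostly with a low value. They report only what shows in the picture. A call takes as long as a camera call. They do not tell look-alikes from the thing itself.
- bot.spot_in(label, camera): "at" ([x, y, z] in m, in the coordinates of the camera as it stood for that picture, good to about 4 mm: the middle of the surface that is visible of it).
- bot.trace(label, camera): "mask" (400x640 bool, what is visible of it).
The state is a dict: "time_s": time; "joint_positions": joint angles; "qvel": joint speeds; "tau": joint torques, N m; "position": TCP position; "tcp_rot": TCP orientation; "force": force on the tool from outside, world axes, zero at the start; "moment": the same for the moment, N m; "opening": opening from 0.0 (shut) to 1.0 (fully open); "grasp_force": force on a finger pad.
Only numpy, scipy, OpenCV 4.12 (cv2) and the standard library are available. Lean on these libraries where they do the work, as an engineer would, in place of code of your own. Each camera call takes 0.05 s, during which the arm holds its last target. There are 200 camera calls.

### The job

The washing machine's drain pump is on the folding table for service: slide the small vise's jaw open, lift the pump cover out, and set it square on the pump housing, sliding it as needed until it drops over the locating pin hidden beneath it (boss above pin). Then press the cover down against its springy seal until it sits fully home on the rim, and finish there, still holding it pressed down with the fingers. Leave the other things on the table where they are.

Things in the scene. Friction and masses are not known exactly. Their poses are not given: they have to be found in the camera images.
- vise: small grey bench vise, fixed. Origin on the table top under the middle of the clamping place. Base 120 mm along x, from y = -62 to +128 mm, flat bed 30 mm high on which the cover lies. A plain fixed steel jaw (top 52 mm above the table) bears on the cover's -y edge, the sliding jaw on its +y edge. Jaws 90 mm long along x.
- vise_jaw (a joint): opening of the sliding jaw, m: 0 to 0.003 = shut on the cover, 0.045 = fully open, growing along the vise's +y. Drags with about 3 N and stays where left. Jaw top 52 mm above the table; while shut, a 6 mm thick lip on it reaches 4 to 7 mm over the cover's edge, so the cover cannot be lifted out.
- jaw_post (a point): centre of the top of the upright round steel post on the sliding jaw, by which it is slid; post 16 mm in diameter, 40 mm tall, top 92 mm above the table. With the jaw shut it stands 54 mm from the cover's rib.
- cover: loose cast aluminium pump cover, 0.28 to 0.46 kg: plate 110 (x) by 84 (y) by 14 mm. Origin: centre of its flat underside, z up. On top, centred, a grip rib along x, 60 mm long, 14 mm thick, from 14 to 48 mm above the underside; a boss 16 mm across, 5 mm high over the blind pin hole at x = +32, y = +16 mm. In the vise its axes lie along the vise's, up to 10 mm off the vise's middle along x.
- cover_hole (a point): centre of the mouth of the pin hole in the cover's underside, at (32, 16, 0) mm in the cover's axes; hole 14 mm in diameter, 14 mm deep.
- housing: grey plastic pump housing, open at the top, fixed; origin on the table top under its centre. 118 (x) by 92 mm (y), hard flat rim 55 mm above the table, walls 12 mm; a hose spigot sticks out 30 mm at -x. The fitted cover lies centred on it, x and y along the housing's x and y (boss above pin), underside on the rim. A black impeller lies low inside.
- pin_tip (a point): tip of the steel locating pin in the housing, at (32, 16, 67) mm in the housing's axes: 12 mm above the rim, 8 mm above the free seal. Pin 12 mm in diameter, its last 5 mm tapering to 6 mm.
- seal (a joint): how far the sprung black rubber seal frame (92 by 66 mm) in the housing's mouth is pressed down, m: 0 = free, 4 mm proud of the rim, bearing the resting cover; 0.004 = flush with the rim, cover fully home. About 5 N (cover's weight included) starts it, 8 N makes it flush, plus any rubbing on the pin; it springs back when let go. Then the cover meets the hard rim.
- bottle: white plastic bottle, 70 mm across and 150 mm tall; origin under its centre. Leave alone.
- tray: grey open tray, 80 by 120 by 30 mm; origin under its centre. Leave alone.
- screwdriver: screwdriver lying on the table. Leave alone.
- filter: white round lint filter insert, 60 mm across and 50 mm tall; origin under its centre. Leave alone.
Things that resemble listed ones, but are neither listed nor needed, are in the scene too. What is shaped like the cover but purple or red is not meant.

How it is judged (in metres and radians):
On the way, in this order (a step that is already met when the one before it is completed fails the run):
1. the vise jaw is slid open, by more than 15 mm (value of joint vise_jaw above 0.015 m), for 0.2 s.
2. the cover is held by the fingers, lifted more than 30 mm off the vise bed (z of cover in the frame of vise above 0.06 m and contact force between the fingers and cover above 1 N), for 0.2 s.
3. the cover has dropped over the pin: its hole within 3 mm of the pin, square with the housing, the pin more than 5 mm into it (horizontal distance between cover_hole and pin_tip below 0.003 m and angle between the x axis of cover and the x axis of housing, either way round below 0.12 rad and horizontal distance between cover and housing below 0.008 m and angle between cover's own z axis and vertical below 0.07 rad and z of cover_hole in the frame of pin_tip below -0.005 m), for 0.1 s.
At the end, for the whole second after the job is handed in: Cover on the pin (hole within 3 mm of it, centres within 8 mm, square within 0.12 rad, level within 0.07 rad), pressed home: seal down over 2.5 mm, underside under 1.5 mm above the rim, over 5 N between cover and housing, fingers still on the cover, all still, jaw still open over 15 mm (horizontal distance between cover_hole and pin_tip below 0.003 m and angle between the x axis of cover and the x axis of housing, either way round below 0.12 rad and horizontal distance between cover and housing below 0.008 m and angle between cover's own z axis and vertical below 0.07 rad and value of joint seal above 0.0025 m and height (world z) of cover below 0.0565 m and contact force between the fingers and cover above 1 N and contact force between cover and housing above 5 N and linear speed of cover below 0.02 m/s and value of joint vise_jaw above 0.015 m); the arm keeps its last pose, push and grip.
It fails at once if the bottle is moved more than 30 mm (distance of bottle from where it was at the start of the episode above 0.03 m).
It fails at once if the tray is moved more than 30 mm (distance of tray from where it was at the start of the episode above 0.03 m).
It fails at once if the screwdriver is moved more than 30 mm (distance of screwdriver from where it was at the start of the episode above 0.03 m).
It fails at once if the filter is moved more than 30 mm (distance of filter from where it was at the start of the episode above 0.03 m).
It also fails if it takes over 45 s, if anything falls off the work surface, if the arm or the gripper's body presses on something with over 40 N, if the wrist force passes 120 N, or if a joint passes its speed limit or range.

## Working session

There is one attempt and no reset: what is moved stays moved. The work goes in short steps, Python scripts to look and compute and a tool call to move; the robot and the scene stay as the last step left them, time stands still between calls to the robot, and variables do not carry over. Pictures are saved under pics/ and viewed, at most 10 in all, crops included, and the job is handed in when it is done.

Besides the shell and the picture viewer there is one more tool, called after ">>>" as name(argument=value, ...), one argument or row to a line, values as JSON. move_arm: Moves the arm, as the interface text tells. Its arguments: {"type":"object","properties":{"increments":{"type":"array"}},"required":["increments"]}

```bash
mkdir -p pics; ls; cat > h.py <<'E'
import numpy as np, cv2
from rig import bot
def cam2w(name,P,st=None):
    m=bot.camera_model(name);P=np.atleast_2d(P)
    if name=='wrist':
        T=np.array(m['tool_from_camera']);t=P@T[:3,:3].T+T[:3,3]
        return t@np.array(st['tcp_rot']).T+np.array(st['position'])
    R=cv2.Rodrigues(np.array(m['rvec'],float))[0];return (P-np.array(m['tvec']).ravel())@R
def cloud(name,depth,mask,st=None):
    m=bot.camera_model(name);v,u=np.nonzero(mask&(depth>0))
    n=cv2.undistortPoints(np.stack([u,v],1).astype(float).reshape(-1,1,2),np.array(m['intrinsics']),np.array(m['D'])).reshape(-1,2)
    z=depth[v,u][:,None];return cam2w(name,np.hstack([n*z,z]),st),u,v
E
python3 - <<'E'
from h import *
st=bot.read_state();print({k:np.round(v,3).tolist() for k,v in st.items()})
for c in['scene','top']:
    im,d=bot.capture(c);cv2.imwrite(f'pics/{c}0.png',im[:,:,::-1]);np.savez(f'{c}0.npz',im=im,d=d)
    for l in['vise','vise_jaw','cover','housing','seal','bottle','tray','screwdriver','filter','jaw_post','pin_tip']:
        for r in bot.spot_in(l,c)[:4]: print(c,l,round(r['conf'],2),np.round(cam2w(c,r['at'])[0],3))
E
```

```text
pics
{'time_s': 0.0, 'joint_positions': [-78.408, 30.279, 82.156, 0.001, 67.688, -10.226], 'qvel': [-0.001, 0.054, -0.006, -0.03, 0.006, 0.032], 'tau': [0.001, -44.003, -17.659, 0.063, 0.058, -0.0], 'position': [0.232, -0.579, 0.222], 'tcp_rot': [[0.928, 0.372, -0.0], [0.372, -0.928, 0.002], [0.0, -0.002, -1.0]], 'force': [-0.238, -0.301, 0.262], 'moment': [0.024, -0.035, 0.026], 'grasp_force': 0.0, 'opening': 1.002}
scene vise 0.9 [ 0.576 -0.182  0.028]
scene vise_jaw 0.57 [ 0.563 -0.192  0.052]
scene cover 0.91 [ 0.382 -0.22   0.013]
scene cover 0.61 [ 0.575 -0.442  0.018]
scene cover 0.59 [ 0.586 -0.249  0.045]
scene housing 0.96 [0.565 0.193 0.044]
scene seal 0.65 [0.56  0.187 0.06 ]
scene bottle 0.95 [0.776 0.07  0.102]
scene tray 0.85 [ 0.749 -0.111  0.008]
scene tray 0.65 [ 0.563 -0.191  0.053]
scene screwdriver 0.71 [0.237 0.227 0.022]
scene filter 0.65 [0.744 0.226 0.035]
scene jaw_post 0.84 [ 0.566 -0.193  0.052]
scene pin_tip 0.82 [0.564 0.197 0.045]
top vise 0.63 [ 0.552 -0.185  0.03 ]
top vise_jaw 0.58 [ 0.55  -0.195  0.053]
top cover 0.78 [ 0.563 -0.453  0.014]
top cover 0.74 [ 0.382 -0.232  0.014]
top cover 0.58 [ 0.57  -0.251  0.046]
top housing 0.64 [0.55  0.189 0.054]
top seal 0.59 [0.56  0.184 0.056]
top bottle 0.78 [0.754 0.05  0.099]
top bottle 0.7 [0.231 0.219 0.023]
top tray 0.68 [ 0.753 -0.096  0.002]
top screwdriver 0.81 [0.228 0.22  0.022]
top filter 0.71 [0.733 0.219 0.037]
top filter 0.57 [0.552 0.192 0.052]
top jaw_post 0.82 [ 0.553 -0.197  0.051]
top jaw_post 0.19 [ 0.574 -0.25   0.041]
top pin_tip 0.94 [0.552 0.193 0.053]
```

View pics/top0.png

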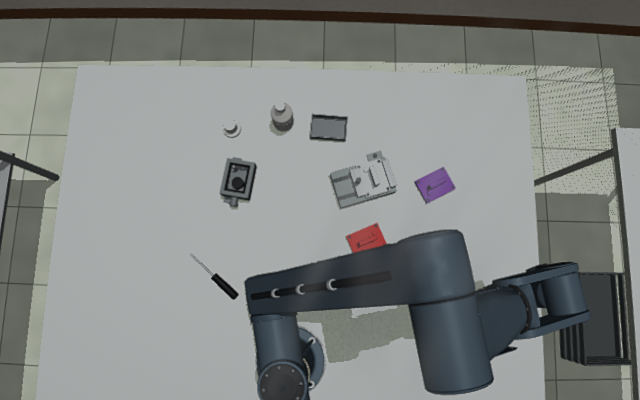

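View pics/scene0.png

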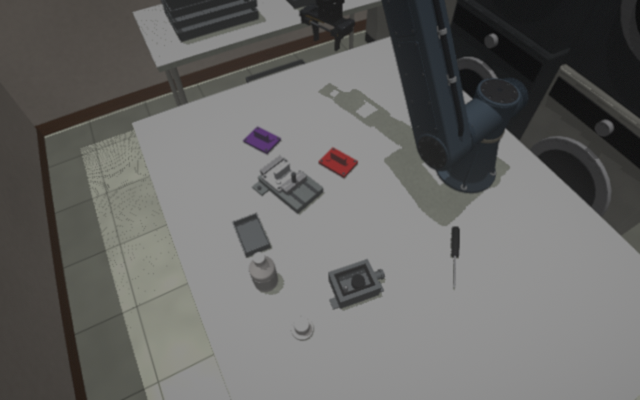

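```bash
python3 - <<'E'
from h import *
m=bot.camera_model('wrist');print(np.round(m['tool_from_camera'],3),np.round(m['intrinsics'],1),m['D'])
a=cv2.imread('pics/top0.png')
c=cv2.resize(a[80:270,200:480],None,fx=2.8,fy=2.8,interpolation=cv2.INTER_CUBIC);cv2.imwrite('pics/topc.png',c)
E
```

```text
[[-0.    -0.963 -0.268  0.074]
 [ 1.    -0.    -0.    -0.   ]
 [ 0.    -0.268  0.963 -0.163]
 [ 0.     0.     0.     1.   ]] [[360.1   0.  320.7]
 [  0.  360.1 204.5]
 [  0.    0.    1. ]] [-0.03351745  0.          0.          0.          0.        ]
```

View pics/topc.png

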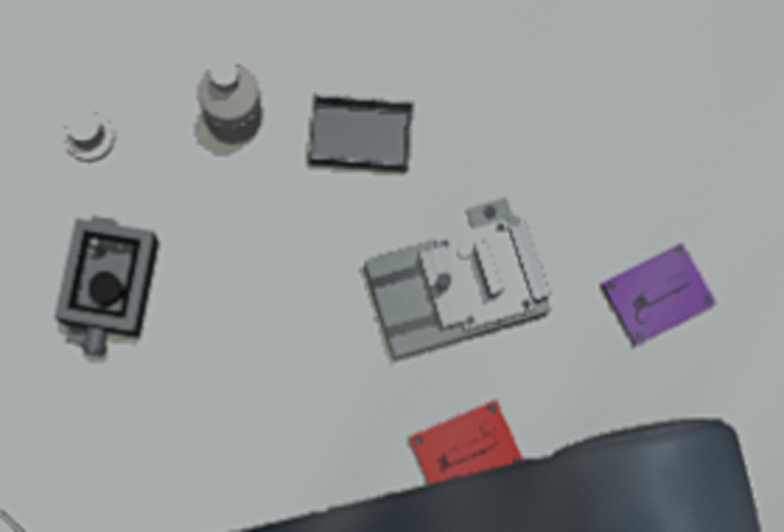

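>>> move_arm(
  increments=[
    {"xyz": [33, -20, -8], "roll": 0, "grip": 100},
    {"xyz": [33, -20, -8], "roll": 0, "grip": 100},
    {"xyz": [33, -20, -8], "roll": 0, "grip": 100},
    {"xyz": [33, -20, -8], "roll": 0, "grip": 100},
    {"xyz": [33, -20, -8], "roll": 0, "grip": 100},
  ],
)

```text
time_s: 1.62
position: [0.349, -0.4246, 0.2629]
tcp_rot: [[0.929, 0.371, 0.0], [0.371, -0.929, -0.0], [0.0, 0.0, -1.0]]
force: [0.7, -0.6, 0.6]
opening: 0.998
grasp_force: 0.0
```

The silver cover in the vise (crop ~(480,270)) is meant. The purple one (655,295) and the red one (468,445) are decoys. The boss (465,250) lies on the +x,+y side, and the housing's pin (95,245) is also up-left. Next I'll look from the wrist camera above the vise.

>>> move_arm(
  increments=[
    {"xyz": [33, -18, -8], "roll": 0, "grip": 100},
    {"xyz": [33, -18, -8], "roll": 0, "grip": 100},
    {"xyz": [33, -18, -8], "roll": 0, "grip": 100},
    {"xyz": [33, -18, -8], "roll": 0, "grip": 100},
    {"xyz": [33, -18, -8], "roll": 0, "grip": 100},
  ],
)

```text
time_s: 2.03
position: [0.4689, -0.2795, 0.3032]
tcp_rot: [[0.928, 0.372, 0.0], [0.372, -0.928, -0.0], [0.0, 0.0, -1.0]]
force: [0.5, -0.8, -0.7]
opening: 0.998
grasp_force: 0.0
```

>>> move_arm(
  increments=[
    {"xyz": [33, -18, -8], "roll": 0, "grip": 100},
    {"xyz": [33, -18, -8], "roll": 0, "grip": 100},
    {"xyz": [0, 0, 0], "roll": 0, "grip": 100},
  ],
)

```text
time_s: 2.28
position: [0.5202, -0.2183, 0.3206]
tcp_rot: [[0.926, 0.378, 0.006], [0.378, -0.926, 0.001], [0.006, 0.002, -1.0]]
force: [-0.1, 0.0, 0.4]
opening: 1.001
grasp_force: 0.0
```

```bash
cat > look.py <<'E'
from h import *
import sys
n=sys.argv[1];labs=sys.argv[2:]
st=bot.read_state();im,d=bot.capture('wrist')
cv2.imwrite(f'pics/{n}.png',im[:,:,::-1])
S={k:np.array(v) for k,v in st.items()};W={}
for l in labs:
    for r in bot.spot_in(l,'wrist')[:3]: print(l,round(r['conf'],2),np.round(cam2w('wrist',r['at'],st)[0],4))
P,u,v=cloud('wrist',d,np.ones_like(d,bool),st)
X=np.full((400,640,3),np.nan);X[v,u]=P
np.savez(f'{n}.npz',im=im,d=d,X=X,**S);print(st['time_s'],np.round(st['position'],4))
E
python3 look.py w1 vise_jaw jaw_post cover cover_hole
```

```text
vise_jaw 0.62 [ 0.5641 -0.2009  0.0487]
jaw_post 0.95 [ 0.5608 -0.2012  0.0524]
cover 0.95 [ 0.5732 -0.4477  0.0142]
cover 0.88 [ 0.3851 -0.2261  0.0098]
cover 0.56 [ 0.5821 -0.245   0.0451]
cover_hole 0.97 [ 0.3872 -0.2287  0.014 ]
cover_hole 0.78 [ 0.5822 -0.248   0.045 ]
cover_hole 0.77 [ 0.5705 -0.4508  0.0119]
2.2833 [ 0.5202 -0.2183  0.3206]
```

View pics/w1.png

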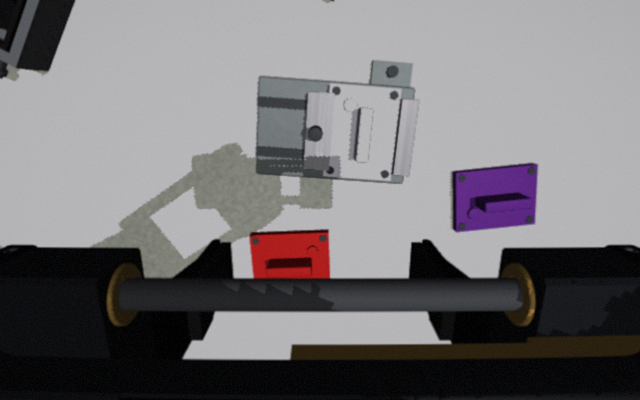

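The wrist view shows the silver cover's rib at (362,135), the post at (315,133), the boss at (350,104), and the shut jaw.

```bash
python3 - <<'E'
from h import *
z=np.load('w1.npz');X=z['X'];Z=X[...,2]
def sel(r,lo,hi):
    m=np.zeros((400,640),bool);m[r[0]:r[1],r[2]:r[3]]=1
    m&=(Z>lo)&(Z<hi);return X[m]
def rep(n,p):
    r=cv2.minAreaRect((p[:,:2]*1000).astype(np.float32));print(n,len(p),'med',np.round(np.median(p,0),4),'rect',np.round(r[0],1),np.round(r[1],1),round(r[2],1))
rep('rib',sel((95,175,345,385),.070,.09))
rep('post',sel((115,150,295,335),.085,.1))
rep('postwide',sel((115,150,295,335),.06,.1))
rep('vise',sel((60,200,240,430),.015,.12))
rep('plate',sel((75,195,330,410),.038,.048))
print('bed',np.median(Z[90:160,265:300]),'plate',np.nanmedian(Z[150:170,372:395]))
E
```

```text
rib 713 med [ 0.5786 -0.2465  0.0782] rect [ 577.7 -247.1] [59.8 14.1] 18.0
post 174 med [ 0.5598 -0.1954  0.0922] rect [ 559.6 -195.3] [14.9 15.4] 65.7
postwide 186 med [ 0.5602 -0.1953  0.0921] rect [ 559.7 -195.4] [14.9 15.5] 65.7
vise 15290 med [ 0.5704 -0.2165  0.0441] rect [ 577.9 -212.8] [144.4 191.2] 18.1
plate 5124 med [ 0.5819 -0.2516  0.0445] rect [ 578.3 -248.1] [110.6  84.8] 18.0
bed nan plate 0.04447482886568843
```

>>> move_arm(
  increments=[
    {"xyz": [0, 0, 0], "roll": 0.066, "grip": 36},
    {"xyz": [0, 0, 0], "roll": 0, "grip": 36},
  ],
)

```text
time_s: 2.7
position: [0.5149, -0.2245, 0.3181]
tcp_rot: [[0.952, 0.306, -0.001], [0.306, -0.952, 0.0], [-0.001, -0.001, -1.0]]
force: [-0.0, 0.7, -0.3]
opening: 0.922
grasp_force: 0.0
```

```bash
cat > go.py <<'E'
from h import *
import sys
t=np.array([float(a) for a in sys.argv[1:4]]);a=float(sys.argv[4])
st=bot.read_state();R=np.array(st['tcp_rot']);p=np.array(st['position'])
th=np.degrees(np.arctan2(R[1,0],R[0,0]))
print('t',round(st['time_s'],2),'pos',np.round(p,4),'angle',round(th,2),'tilt',np.round(R[:2,2],4),'F',np.round(st['force'],1),'open',round(st['opening'],3),'gf',round(st['grasp_force'],1))
print('tool shift mm',np.round(R.T@(t-p)*1000,1),'roll',round(np.radians(th-a),4))
E
python3 go.py .5598 -.1954 .062 18.0
```

```text
t 2.7 pos [ 0.5149 -0.2245  0.3181] angle 17.83 tilt [-0.001   0.0004] F [-0.   0.7 -0.3] open 0.922 gf 0.0
tool shift mm [ 51.8 -13.8 256.1] roll -0.0031
```

>>> move_arm(
  increments=[
    {"xyz": [17, -5, 30], "roll": 0, "grip": 36},
    {"xyz": [17, -5, 30], "roll": 0, "grip": 36},
    {"xyz": [18, -4, 30], "roll": 0, "grip": 36},
    {"xyz": [0, 0, 30], "roll": 0, "grip": 36},
    {"xyz": [0, 0, 0], "roll": 0, "grip": 36},
  ],
)

```text
time_s: 3.12
position: [0.557, -0.1923, 0.1923]
tcp_rot: [[0.951, 0.31, -0.012], [0.31, -0.951, 0.006], [-0.009, -0.01, -1.0]]
force: [-1.0, 0.7, -0.7]
opening: 0.557
grasp_force: 0.0
```

>>> move_arm(
  increments=[
    {"xyz": [0, 0, 0], "roll": 0, "grip": 36},
    {"xyz": [0, 0, 0], "roll": 0, "grip": 36},
    {"xyz": [0, 0, 0], "roll": 0, "grip": 36},
  ],
)

```text
time_s: 3.37
position: [0.562, -0.1953, 0.2009]
tcp_rot: [[0.951, 0.309, 0.004], [0.309, -0.951, -0.002], [0.003, 0.003, -1.0]]
force: [0.1, -0.4, 0.4]
opening: 0.385
grasp_force: 0.0
```

```bash
python3 go.py .5598 -.1954 .062 18.0; python3 look.py w2 jaw_post cover; cat > meas.py <<'E'
from h import *
import sys
X=np.load(sys.argv[1]+'.npz')['X']
c=np.array([.5777,-.2471]);a=np.radians(18);ex=np.array([np.cos(a),np.sin(a)]);ey=np.array([-np.sin(a),np.cos(a)])
q=X[...,:2]-c;U=q@ex*1000;V=q@ey*1000;Z=X[...,2]*1000
def rep(n,m):
    p=X[m]
    if len(p)<10: print(n,len(p));return
    r=cv2.minAreaRect((p[:,:2]*1000).astype(np.float32));print(n,len(p),'med',np.round(np.median(p,0),4),'rect',np.round(r[0],1),np.round(r[1],1),round(r[2],1))
rep('rib',(abs(U)<45)&(abs(V)<18)&(Z>70)&(Z<85))
rep('post',(abs(U)<20)&(V>38)&(V<120)&(Z>86)&(Z<97))
rep('plate',(abs(U)<70)&(abs(V)<55)&(Z>39)&(Z<48.5))
E
python3 meas.py w2
```

```text
t 3.37 pos [ 0.562  -0.1953  0.2009] angle 17.99 tilt [ 0.0037 -0.0022] F [ 0.1 -0.4  0.4] open 0.385 gf 0.0
tool shift mm [ -2.5  -1.  138.9] roll -0.0002
jaw_post 0.87 [ 0.5642 -0.1977  0.0535]
jaw_post 0.24 [0.6106 0.1373 0.0029]
cover 0.67 [ 0.4019 -0.2354  0.0137]
cover 0.63 [ 0.5834 -0.4475  0.0169]
cover 0.62 [ 0.5869 -0.2424  0.0433]
3.3667 [ 0.562  -0.1953  0.2009]
rib 1285 med [ 0.5795 -0.2459  0.0782] rect [ 578.  -247.2] [59.7 14.4] 18.2
post 328 med [ 0.5603 -0.1955  0.0921] rect [ 559.6 -195.4] [15.2 15.1] 18.4
plate 8390 med [ 0.5855 -0.2484  0.0445] rect [ 577.8 -246.9] [110.2 108.3] 17.9
```

>>> move_arm(
  increments=[
    {"xyz": [-1, -0.5, 30], "roll": 0, "grip": 36},
    {"xyz": [0, 0, 30], "roll": 0, "grip": 36},
    {"xyz": [0, 0, 30], "roll": 0, "grip": 36},
    {"xyz": [0, 0, 28], "roll": 0, "grip": 36},
    {"xyz": [0, 0, 18], "roll": 0, "grip": 36},
  ],
)

```text
time_s: 3.93
position: [0.5593, -0.1934, 0.0611]
tcp_rot: [[0.951, 0.31, -0.001], [0.31, -0.951, 0.001], [-0.001, -0.001, -1.0]]
force: [-0.8, 0.5, -0.4]
opening: 0.365
grasp_force: 0.0
```

>>> move_arm(
  increments=[
    {"xyz": [0, 0, 0], "roll": 0, "grip": 0},
    {"xyz": [0, 0, 0], "roll": 0, "grip": 0},
    {"xyz": [0, 0, 0], "roll": 0, "grip": 0},
    {"xyz": [0, 0, 0], "roll": 0, "grip": 0},
  ],
)

```text
time_s: 4.27
position: [0.5615, -0.1948, 0.0644]
tcp_rot: [[0.951, 0.31, 0.004], [0.31, -0.951, -0.003], [0.003, 0.004, -1.0]]
force: [0.3, -1.9, -1.6]
opening: 0.174
grasp_force: 30.0
```

Gripped. Sliding +y in the vise frame, which is tool −y, by about 36 mm.

>>> move_arm(
  increments=[
    {"xyz": [0, -8, 0], "roll": 0, "grip": 0},
    {"xyz": [0, -9, 0], "roll": 0, "grip": 0},
    {"xyz": [0, -9, 0], "roll": 0, "grip": 0},
    {"xyz": [0, -9, 0], "roll": 0, "grip": 0},
    {"xyz": [0, 0, 0], "roll": 0, "grip": 0},
  ],
)

```text
time_s: 4.68
position: [0.5502, -0.1602, 0.0644]
tcp_rot: [[0.951, 0.31, 0.004], [0.31, -0.951, -0.002], [0.003, 0.003, -1.0]]
force: [-0.1, -0.4, 1.8]
opening: 0.177
grasp_force: 30.0
```

>>> move_arm(
  increments=[
    {"xyz": [0, -2, 0], "roll": 0, "grip": 0},
    {"xyz": [0, 0, 0], "roll": 0, "grip": 0},
    {"xyz": [0, 0, 0], "roll": 0, "grip": 36},
    {"xyz": [0, 0, 0], "roll": 0, "grip": 36},
    {"xyz": [0, 0, 0], "roll": 0, "grip": 36},
  ],
)

```text
time_s: 5.1
position: [0.5482, -0.1582, 0.0626]
tcp_rot: [[0.951, 0.309, -0.001], [0.309, -0.951, 0.001], [-0.0, -0.001, -1.0]]
force: [-0.3, -0.7, -1.1]
opening: 0.31
grasp_force: 0.0
```

>>> move_arm(
  increments=[
    {"xyz": [0, 0, -15], "roll": 0, "grip": 36},
    {"xyz": [0, 0, -25], "roll": 0, "grip": 36},
    {"xyz": [0, 0, -30], "roll": 0, "grip": 36},
    {"xyz": [0, 25, -20], "roll": 0, "grip": 36},
    {"xyz": [0, 25, 0], "roll": 0, "grip": 36},
  ],
)

```text
time_s: 5.52
position: [0.5661, -0.2062, 0.1569]
tcp_rot: [[0.95, 0.312, 0.006], [0.312, -0.95, -0.003], [0.005, 0.005, -1.0]]
force: [0.7, -1.0, 0.0]
opening: 0.359
grasp_force: 0.0
```

>>> move_arm(
  increments=[
    {"xyz": [0, 20, 0], "roll": 0, "grip": 36},
    {"xyz": [0, 18, 0], "roll": 0, "grip": 36},
    {"xyz": [0, 0, 0], "roll": 0, "grip": 36},
    {"xyz": [0, 0, 0], "roll": 0, "grip": 36},
  ],
)

```text
time_s: 5.85
position: [0.5752, -0.2422, 0.1519]
tcp_rot: [[0.951, 0.308, -0.001], [0.308, -0.951, 0.001], [-0.001, -0.002, -1.0]]
force: [-1.0, 0.0, -0.2]
opening: 0.364
grasp_force: 0.0
```

```bash
python3 go.py .5779 -.2472 .048 18.0; python3 look.py w3;  python3 meas.py w3
```

```text
t 5.85 pos [ 0.5752 -0.2422  0.1519] angle 17.95 tilt [-0.0012  0.0014] F [-1.   0.  -0.2] open 0.364 gf 0.0
tool shift mm [  1.1   5.8 103.9] roll -0.0009
5.85 [ 0.5752 -0.2422  0.1519]
rib 1711 med [ 0.5802 -0.2464  0.0783] rect [ 578.1 -247.2] [59.6 14. ] 17.9
post 500 med [ 0.5491 -0.1609  0.0921] rect [ 548.1 -160.4] [15.2 15.8] 26.0
plate 11978 med [ 0.5872 -0.2447  0.0444] rect [ 579.3 -253.1] [110.8  96.6] 18.1
```

>>> move_arm(
  increments=[
    {"xyz": [1, 6, 28], "roll": 0, "grip": 36},
    {"xyz": [0, 0, 28], "roll": 0, "grip": 36},
    {"xyz": [0, 0, 26], "roll": 0, "grip": 36},
    {"xyz": [0, 0, 21], "roll": 0, "grip": 36},
    {"xyz": [0, 0, 0], "roll": 0, "grip": 36},
  ],
)

```text
time_s: 6.32
position: [0.5767, -0.245, 0.0463]
tcp_rot: [[0.951, 0.311, -0.005], [0.311, -0.951, 0.004], [-0.004, -0.005, -1.0]]
force: [-0.1, 0.3, -0.1]
opening: 0.363
grasp_force: 0.0
```

>>> move_arm(
  increments=[
    {"xyz": [0, 0, 0], "roll": 0, "grip": 0},
    {"xyz": [0, 0, 0], "roll": 0, "grip": 0},
    {"xyz": [0, 0, 0], "roll": 0, "grip": 0},
    {"xyz": [0, 0, 0], "roll": 0, "grip": 0},
    {"xyz": [0, 0, 0], "roll": 0, "grip": 0},
  ],
)

```text
time_s: 6.73
position: [0.579, -0.2474, 0.0509]
tcp_rot: [[0.951, 0.31, 0.001], [0.31, -0.951, -0.0], [0.001, 0.001, -1.0]]
force: [-0.9, 1.8, 4.5]
opening: 0.157
grasp_force: 30.0
```

>>> move_arm(
  increments=[
    {"xyz": [0, 0, -12], "roll": 0, "grip": 0},
    {"xyz": [0, 0, -22], "roll": 0, "grip": 0},
    {"xyz": [0, 0, -30], "roll": 0, "grip": 0},
    {"xyz": [0, 0, -30], "roll": 0, "grip": 0},
    {"xyz": [0, 0, -30], "roll": 0, "grip": 0},
  ],
)

```text
time_s: 7.15
position: [0.5778, -0.2472, 0.175]
tcp_rot: [[0.951, 0.309, -0.001], [0.309, -0.951, 0.001], [-0.001, -0.001, -1.0]]
force: [0.5, -0.8, -2.5]
opening: 0.157
grasp_force: 30.0
```

>>> move_arm(
  increments=[
    {"xyz": [0, -10, -20], "roll": 0, "grip": 0},
    {"xyz": [-5, -25, -20], "roll": 0, "grip": 0},
    {"xyz": [-5, -35, -5], "roll": 0.06, "grip": 0},
    {"xyz": [-5, -35, 0], "roll": 0.08, "grip": 0},
    {"xyz": [-5, -35, 0], "roll": 0.08, "grip": 0},
  ],
)

```text
time_s: 7.57
position: [0.5212, -0.1169, 0.2198]
tcp_rot: [[0.996, 0.089, 0.0], [0.089, -0.996, -0.0], [0.0, 0.0, -1.0]]
force: [-0.2, 0.7, -3.9]
opening: 0.159
grasp_force: 30.0
```

```bash
python3 go.py .43 .20 .22 -12
```

```text
t 7.57 pos [ 0.5212 -0.1169  0.2198] angle 5.12 tilt [ 0.0004 -0.0004] F [-0.2  0.7 -3.9] open 0.159 gf 30.0
tool shift mm [ -62.5 -323.8   -0.4] roll 0.2988
```

>>> move_arm(
  increments=[
    {"xyz": [-10, -35, 0], "roll": 0.06, "grip": 0},
    {"xyz": [-10, -35, 0], "roll": 0.06, "grip": 0},
    {"xyz": [-12, -34, 0], "roll": 0.06, "grip": 0},
    {"xyz": [-14, -33, 0], "roll": 0.06, "grip": 0},
    {"xyz": [-17, -32, 0], "roll": 0.06, "grip": 0},
  ],
)

```text
time_s: 7.98
position: [0.4626, 0.0545, 0.2192]
tcp_rot: [[0.978, -0.207, 0.001], [-0.207, -0.978, -0.0], [0.001, -0.0, -1.0]]
force: [0.5, 0.0, -3.3]
opening: 0.161
grasp_force: 30.0
```

>>> move_arm(
  increments=[
    {"xyz": [-18, -32, 0], "roll": 0, "grip": 0},
    {"xyz": [-18, -32, 0], "roll": 0, "grip": 0},
    {"xyz": [-18, -32, 0], "roll": 0, "grip": 0},
    {"xyz": [-10, -20, 0], "roll": 0, "grip": 0},
    {"xyz": [0, 0, 0], "roll": 0, "grip": 0},
  ],
)

```text
time_s: 8.4
position: [0.4222, 0.1832, 0.2191]
tcp_rot: [[0.98, -0.199, -0.001], [-0.199, -0.98, 0.002], [-0.002, -0.001, -1.0]]
force: [-0.9, -0.6, -2.2]
opening: 0.159
grasp_force: 30.0
```

>>> move_arm(
  increments=[
    {"xyz": [0, 0, 0], "roll": 0, "grip": 0},
    {"xyz": [0, 0, 0], "roll": 0, "grip": 0},
  ],
)

```text
time_s: 8.57
position: [0.4248, 0.1794, 0.2189]
tcp_rot: [[0.979, -0.203, 0.001], [-0.203, -0.979, -0.001], [0.001, 0.0, -1.0]]
force: [0.3, 0.5, -3.3]
opening: 0.158
grasp_force: 30.0
```

```bash
python3 go.py .43 .20 .22 -12; python3 look.py w4 housing pin_tip seal cover
```

```text
t 8.57 pos [0.4248 0.1794 0.2189] angle -11.73 tilt [ 0.0006 -0.0005] F [ 0.3  0.5 -3.3] open 0.158 gf 30.0
tool shift mm [  0.9 -21.3  -1.1] roll 0.0047
housing 0.65 [0.5504 0.1964 0.0382]
pin_tip 0.61 [0.5487 0.1948 0.0391]
seal 0.87 [0.545  0.2025 0.0562]
seal 0.29 [0.4523 0.1795 0.2129]
cover 0.88 [0.4537 0.1795 0.2095]
8.5667 [0.4248 0.1794 0.2189]
```

View pics/w4.png

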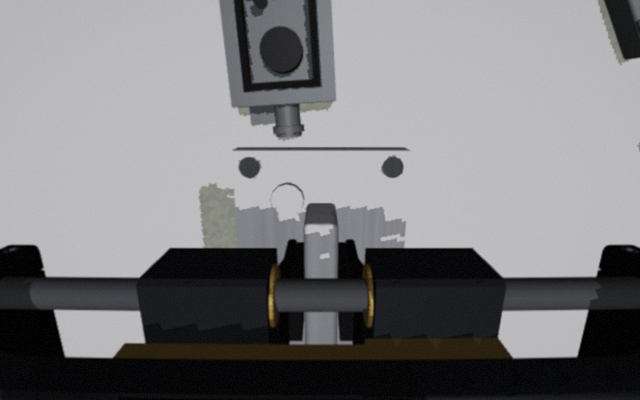

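The housing shows at (280,50), cut off at the top, with the spigot at (288,120). The pin is near (258,5). The held cover sits level, with its boss at (288,195). I'll move forward and up.

>>> move_arm(
  increments=[
    {"xyz": [20, -5, -25], "roll": 0, "grip": 0},
    {"xyz": [20, -5, -25], "roll": 0, "grip": 0},
    {"xyz": [10, -5, -20], "roll": 0, "grip": 0},
    {"xyz": [0, 0, 0], "roll": 0, "grip": 0},
    {"xyz": [0, 0, 0], "roll": 0, "grip": 0},
  ],
)

```text
time_s: 9.23
position: [0.4772, 0.1837, 0.2887]
tcp_rot: [[0.979, -0.205, 0.001], [-0.205, -0.979, 0.0], [0.001, -0.0, -1.0]]
force: [-1.6, -0.4, -4.2]
opening: 0.158
grasp_force: 30.0
```

>>> move_arm(
  increments=[
    {"xyz": [0, 0, 0], "roll": 0, "grip": 0},
  ],
)

```text
time_s: 9.32
position: [0.4744, 0.1836, 0.2868]
tcp_rot: [[0.979, -0.204, -0.005], [-0.204, -0.979, -0.001], [-0.005, 0.002, -1.0]]
force: [-0.0, -0.3, -3.9]
opening: 0.159
grasp_force: 30.0
```

```bash
python3 go.py .43 .20 .22 -12; python3 look.py w5 housing pin_tip seal; python3 - <<'E'
from h import *
z=np.load('w5.npz');X=z['X'];Z=X[...,2]*1000
D=np.hypot(X[...,0]-.55,X[...,1]-.192)
def rep(n,m):
    p=X[m]
    if len(p)<5: print(n,len(p));return
    r=cv2.minAreaRect((p[:,:2]*1000).astype(np.float32));v,u=np.nonzero(m);print(n,len(p),'med',np.round(np.median(p,0),4),'rect',np.round(r[0],1),np.round(r[1],1),round(r[2],1),'rows',v.min(),v.max(),'cols',u.min(),u.max())
rep('rim',(D<.09)&(abs(Z-55)<2.0))
rep('rim+seal',(D<.09)&(Z>52)&(Z<62))
rep('seal',(D<.09)&(Z>57.5)&(Z<61))
rep('pin',(D<.09)&(Z>63)&(Z<72))
print(np.histogram(Z[(D<.09)],bins=np.arange(0,80,2)))
E
```

```text
t 9.32 pos [0.4744 0.1836 0.2868] angle -11.79 tilt [-0.005  -0.0008] F [-0.  -0.3 -3.9] open 0.159 gf 30.0
tool shift mm [-46.5  -7.1  67. ] roll 0.0037
housing 0.94 [0.5701 0.1899 0.0561]
pin_tip 0.89 [0.5751 0.1889 0.056 ]
seal 0.83 [0.5732 0.1869 0.0589]
seal 0.64 [0.5718 0.1865 0.0549]
9.3167 [0.4744 0.1836 0.2868]
rim 4119 med [0.5723 0.1858 0.0555] rect [563.7 188.3] [ 92.4 118.4] 81.7 rows 28 146 cols 250 345
rim+seal 6079 med [0.5717 0.1862 0.0559] rect [563.7 188.3] [ 92.4 118.4] 81.7 rows 28 146 cols 250 345
seal 1707 med [0.5676 0.1875 0.0595] rect [564. 188.] [ 90.7 111.9] 81.8 rows 34 142 cols 253 345
pin 103 med [0.5968 0.1993 0.066 ] rect [597.  199.7] [10.1 10.5] 77.3 rows 54 65 cols 275 285
(array([3586,  241,   23,   88,    3,    0,    0,    0,    7,  749, 1986,
        124,    7,    5,    5,    5,   12,    8,    8,  311,  660,   30,
          8,   10,   19,   34,  209, 2936, 1247, 1156,  531,   25,   37,
         35,   16,    0,    0,    0,    0]), array([ 0,  2,  4,  6,  8, 10, 12, 14, 16, 18, 20, 22, 24, 26, 28, 30, 32,
       34, 36, 38, 40, 42, 44, 46, 48, 50, 52, 54, 56, 58, 60, 62, 64, 66,
       68, 70, 72, 74, 76, 78]))
```

View pics/w5.png

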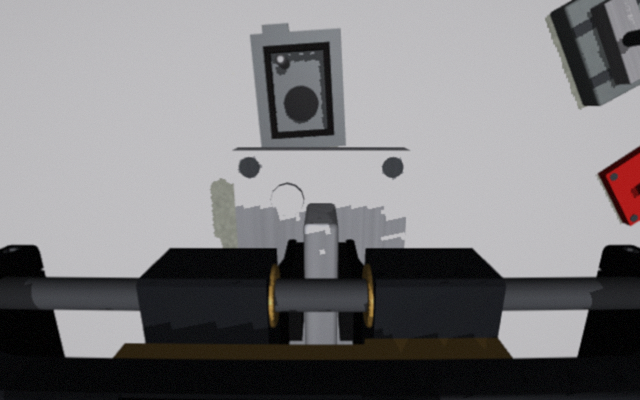

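```bash
python3 - <<'E'
from h import *
for n in('w4','w5'):
    z=np.load(n+'.npz');X=z['X'];R=z['tcp_rot'];p=z['position']
    T=(X-p)@R*1000   # tool coords
    g=T[140:215,225:420];im=z['im'][140:215,225:420]
    m=(g[...,2]>-12)&(g[...,2]<25)
    print(n,m.sum(),np.histogram(g[...,2][m],bins=np.arange(-12,26,3)))
    pl=m
    q=g[pl];print('x max',np.percentile(q[:,0],99.5),'y range',np.percentile(q[:,1],[.5,99.5]))
    # front edge: per-y max x
    ys=np.arange(-50,51,10);e=[q[abs(q[:,1]-y)<4,0].max() for y in ys];print('edge',np.round(np.polyfit(ys,e,1),3),np.round(e,1))
    gray=cv2.cvtColor(im,cv2.COLOR_RGB2GRAY);
    # corner screws dark
    dk=m&(gray<90)
    nl,lab,s,c=cv2.connectedComponentsWithStats(dk.astype(np.uint8))
    for i in range(1,nl):
        if s[i,4]>60: print('dark',s[i,4],c[i]+[225,140],np.round(np.median(g[lab==i],0),1))
E
```

```text
w4 11796 (array([  57,   55,   53,   66,  842, 3107, 7106,  170,  161,   81,   98,
          0]), array([-12,  -9,  -6,  -3,   0,   3,   6,   9,  12,  15,  18,  21,  24]))
x max 53.55040047780582 y range [-42.19038896  41.27943608]Traceback (most recent call last):
  File "<stdin>", line 11, in <module>
    return umr_maximum(a, axis, None, out, keepdims, initial, where)
ValueError: zero-size array to reduction operation maximum which has no identity
```

```bash
python3 - <<'E'
from h import *
for n in('w4','w5'):
    z=np.load(n+'.npz');X=z['X'];R=z['tcp_rot'];p=z['position']
    T=(X-p)@R*1000;g=T[140:205,225:420].reshape(-1,3)
    q=g[(g[:,2]>1)&(g[:,2]<12)&(g[:,0]>18)&(g[:,0]<52)&(abs(g[:,1])<40)]
    A=np.c_[q[:,:2],np.ones(len(q))];k=np.ones(len(q),bool)
    for _ in range(6):
        c=np.linalg.lstsq(A[k],q[k,2],rcond=None)[0];r=q[:,2]-A@c;k=abs(r)<1
    print('plane',np.round(c,4),k.sum())
    q=g[(g[:,2]>1)&(g[:,2]<14)]
    ys=np.arange(-38,39,4);e=np.array([np.percentile(q[abs(q[:,1]-y)<2,0],99) for y in ys]);print('edge',np.round(np.polyfit(ys,e,1),3),e.max().round(1))
E
python3 go.py .5637 .1883 .084 -8.3
```

```text
plane [-3.9000e-03  0.0000e+00  6.4892e+00] 6858
edge [ 0.    53.507] 53.5
plane [-3.0000e-03  7.0000e-04  6.4724e+00] 6883
edge [-0.    53.508] 53.6
t 9.52 pos [0.475  0.184  0.2871] angle -11.76 tilt [-0.0038 -0.0006] F [ 0.6  0.  -2.3] open 0.161 gf 30.0
tool shift mm [ 86.6 -22.5 202.7] roll -0.0603
```

>>> move_arm(
  increments=[
    {"xyz": [25, -6, 10], "roll": -0.06, "grip": 0},
    {"xyz": [24, -5, 25], "roll": 0, "grip": 0},
    {"xyz": [24, -5, 35], "roll": 0, "grip": 0},
    {"xyz": [15, -2, 35], "roll": 0, "grip": 0},
    {"xyz": [0, 0, 35], "roll": 0, "grip": 0},
  ],
)

```text
time_s: 9.93
position: [0.57, 0.1877, 0.1479]
tcp_rot: [[0.989, -0.145, 0.006], [-0.145, -0.989, 0.0], [0.006, -0.001, -1.0]]
force: [0.3, 0.4, -3.3]
opening: 0.16
grasp_force: 30.0
```

>>> move_arm(
  increments=[
    {"xyz": [0, 0, 20], "roll": 0, "grip": 0},
    {"xyz": [0, 0, 10], "roll": 0, "grip": 0},
    {"xyz": [0, 0, 0], "roll": 0, "grip": 0},
    {"xyz": [0, 0, 0], "roll": 0, "grip": 0},
    {"xyz": [0, 0, 0], "roll": 0, "grip": 0},
  ],
)

```text
time_s: 10.35
position: [0.5672, 0.1881, 0.1211]
tcp_rot: [[0.99, -0.144, 0.004], [-0.144, -0.99, 0.001], [0.003, -0.001, -1.0]]
force: [0.5, -0.4, -2.4]
opening: 0.158
grasp_force: 30.0
```

```bash
python3 go.py .5642 .1883 .09 -8.3
```

```text
t 10.35 pos [0.5672 0.1881 0.1211] angle -8.3 tilt [0.0036 0.0005] F [ 0.5 -0.4 -2.4] open 0.158 gf 30.0
tool shift mm [-3.1  0.3 31.1] roll -0.0001
```

>>> move_arm(
  increments=[
    {"xyz": [-2, 0, 15], "roll": 0, "grip": 0},
    {"xyz": [0, 0, 10], "roll": 0, "grip": 0},
    {"xyz": [0, 0, 0], "roll": 0, "grip": 0},
    {"xyz": [0, 0, 0], "roll": 0, "grip": 0},
    {"xyz": [0, 0, 0], "roll": 0, "grip": 0},
  ],
)

```text
time_s: 10.77
position: [0.5646, 0.1882, 0.0953]
tcp_rot: [[0.989, -0.145, 0.002], [-0.145, -0.989, 0.0], [0.002, -0.001, -1.0]]
force: [0.6, 0.1, -3.6]
opening: 0.159
grasp_force: 30.0
```

>>> move_arm(
  increments=[
    {"xyz": [0, 0, 0], "roll": 0, "grip": 0},
    {"xyz": [0, 0, 0], "roll": 0, "grip": 0},
    {"xyz": [0, 0, 0], "roll": 0, "grip": 0},
  ],
)

```text
time_s: 11.02
position: [0.5643, 0.1881, 0.0949]
tcp_rot: [[0.989, -0.145, 0.001], [-0.145, -0.989, 0.0], [0.001, -0.0, -1.0]]
force: [0.0, 0.7, -3.2]
opening: 0.157
grasp_force: 30.0
```

```bash
python3 go.py .5642 .1883 .09 -8.3
```

```text
t 11.02 pos [0.5643 0.1881 0.0949] angle -8.32 tilt [0.0009 0.0001] F [ 0.   0.7 -3.2] open 0.157 gf 30.0
tool shift mm [-0.1 -0.2  4.9] roll -0.0003
```

On target. Descending slowly and watching force; pin contact would show at z ≈ 0.0875.

>>> move_arm(
  increments=[
    {"xyz": [0, 0, 4], "roll": 0, "grip": 0},
    {"xyz": [0, 0, 3], "roll": 0, "grip": 0},
    {"xyz": [0, 0, 3], "roll": 0, "grip": 0},
    {"xyz": [0, 0, 1], "roll": 0, "grip": 0},
    {"xyz": [0, 0, 0], "roll": 0, "grip": 0},
  ],
)

```text
time_s: 11.43
position: [0.5635, 0.188, 0.0828]
tcp_rot: [[0.989, -0.145, -0.001], [-0.145, -0.989, -0.0], [-0.001, 0.0, -1.0]]
force: [0.7, 0.0, -2.9]
opening: 0.158
grasp_force: 30.0
```

The pin has entered with no extra force. Continuing onto the seal.

>>> move_arm(
  increments=[
    {"xyz": [0, 0, 2], "roll": 0, "grip": 0},
    {"xyz": [0, 0, 1.5], "roll": 0, "grip": 0},
    {"xyz": [0, 0, 1], "roll": 0, "grip": 0},
    {"xyz": [0, 0, 0], "roll": 0, "grip": 0},
    {"xyz": [0, 0, 0], "roll": 0, "grip": 0},
  ],
)

```text
time_s: 11.85
position: [0.564, 0.1881, 0.0795]
tcp_rot: [[0.989, -0.145, 0.0], [-0.145, -0.989, 0.0], [0.0, -0.0, -1.0]]
force: [-0.9, -0.0, 2.0]
opening: 0.161
grasp_force: 30.0
```

>>> move_arm(
  increments=[
    {"xyz": [0, 0, 1.5], "roll": 0, "grip": 0},
    {"xyz": [0, 0, 1.5], "roll": 0, "grip": 0},
    {"xyz": [0, 0, 1], "roll": 0, "grip": 0},
    {"xyz": [0, 0, 0], "roll": 0, "grip": 0},
    {"xyz": [0, 0, 0], "roll": 0, "grip": 0},
  ],
)

```text
time_s: 12.27
position: [0.5641, 0.1881, 0.0759]
tcp_rot: [[0.989, -0.145, 0.001], [-0.145, -0.989, 0.0], [0.001, -0.0, -1.0]]
force: [-1.8, 0.2, 7.4]
opening: 0.159
grasp_force: 30.0
```

>>> move_arm(
  increments=[
    {"xyz": [0, 0, 0.7], "roll": 0, "grip": 0},
    {"xyz": [0, 0, 0.7], "roll": 0, "grip": 0},
    {"xyz": [0, 0, 0], "roll": 0, "grip": 0},
    {"xyz": [0, 0, 0], "roll": 0, "grip": 0},
    {"xyz": [0, 0, 0], "roll": 0, "grip": 0},
  ],
)

```text
time_s: 12.68
position: [0.5641, 0.1881, 0.0758]
tcp_rot: [[0.99, -0.144, 0.001], [-0.144, -0.99, -0.0], [0.001, -0.0, -1.0]]
force: [-4.7, -0.5, 16.3]
opening: 0.157
grasp_force: 30.0
```

>>> move_arm(
  increments=[
    {"xyz": [0, 0, 0.5], "roll": 0, "grip": 0},
    {"xyz": [0, 0, 0], "roll": 0, "grip": 0},
    {"xyz": [0, 0, 0], "roll": 0, "grip": 0},
    {"xyz": [0, 0, 0], "roll": 0, "grip": 0},
    {"xyz": [0, 0, 0], "roll": 0, "grip": 0},
  ],
)

```text
time_s: 13.1
position: [0.5641, 0.1881, 0.0758]
tcp_rot: [[0.99, -0.144, 0.001], [-0.144, -0.99, -0.0], [0.001, -0.0, -1.0]]
force: [-5.6, -0.8, 18.2]
opening: 0.159
grasp_force: 30.0
```

```bash
python3 go.py .5642 .1883 .0755 -8.3; python3 look.py w6 ; python3 - <<'E'
from h import *
z=np.load('w6.npz');X=z['X'];R=z['tcp_rot'];p=z['position']
T=(X-p)@R*1000;g=T[140:205,225:420].reshape(-1,3);w=X[140:205,225:420].reshape(-1,3)
k=(g[:,2]>1)&(g[:,2]<12)&(g[:,0]>18)&(g[:,0]<52)&(abs(g[:,1])<40)
print('plate below TCP',np.median(g[k,2]),'world z',np.median(w[k,2]))
A=np.c_[w[k][:,:2],np.ones(k.sum())];r=np.ones(k.sum(),bool)
for _ in range(6):
    c=np.linalg.lstsq(A[r],w[k][r,2],rcond=None)[0];r=abs(w[k][:,2]-A@c)<.001
print('tilt',c[:2])
E
```

```text
t 13.1 pos [0.5641 0.1881 0.0758] angle -8.3 tilt [ 0.0012 -0.0001] F [-5.6 -0.8 18.2] open 0.159 gf 30.0
tool shift mm [ 0.1 -0.2  0.3] roll -0.0001
13.1 [0.5641 0.1881 0.0758]
plate below TCP 6.283886139891333 world z 0.06957996094717406
tilt [0.00721108 0.00101318]
```

```bash
python3 -c "
from rig import bot
print(bot.hand_in())"
```

```text
the job is handed in; nothing more can be done
None
```

The pump cover is over its locating pin and pressed home on the housing rim at about 18 N, with the fingers still gripping it and the vise jaw left about 36 mm open. The job is handed in; the hand-in call returned no verdict.

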